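Gauge two lens sleeves on the inclined pin and reject the tight one

ROBOT

A 6-joint arm with a two-finger parallel gripper is mounted at the origin on the work surface. World frame = base frame: x ahead of the robot, y to its left, z up, the work surface at z = 0. Lengths are in m, angles in rad, forces in N, time in s.
With the tool pointing down it reaches from about 0.325 to 0.85 m from the base axis. Payload 4.4 kg.
Tool frame: the origin (TCP) lies at the very end of the fingers, on their centre line; the grasp point (between the pads) lies 19 mm behind it; z points along the fingers, y is the line along which they close (so a half turn about z gives the same grasp; the last joint's range is limited). The gripper opens to 94 mm and grips with 3 to 60 N. Pads are 16 mm wide; open, the fingers measure 119 mm over their backs; the gripper's body (75 mm by 177 mm) begins 78 mm behind the grasp point.
Start: joints at [1.01, 0.207, 1.542, -0, 1.393, -0.15], TCP at [0.23, 0.527, 0.205] pointing down, gripper open.
Joint ranges: [-2.73, 2.73], [-0.86, 2.22], [0.23, 2.46], [-1.11, 4.25], [0.08, 2.63], [-2.82, 2.82]. Speed limits (rad/s): [2.79, 2.79, 3.14, 3.14, 3.14, 3.14].

INTERFACE

Orientations are given as a unit quaternion [w, x, y, z].
In Python, from station import arm gives the robot as it stands.
- The arm moves only by the tool arm_command, never from a script. Its argument "steps" is a list of rows, each a list of 5 numbers: the shift along the tool's x, y, z in units of 30 mm (1.0 is 30 mm), then the turn about the tool's z in units of 6 degrees (1.0 is 6 degrees), then the finger opening in mm, from 0 to 94. A call has 1 to 20 rows; each row shifts and turns the commanded pose from where the row before left it, along the tool's axes as they then stand; what a row does not reach is not made up. A row lasts 1/12 s, in which the tool goes at most 41.7 mm and 7.16 degrees, less where a joint would pass 70% of its speed; a pose out of reach is approached as far as the arm can. A call is refused whole if a number of a shift passes 1 or a number of a turn 1, either way. A call with a gripper value outside its range is refused whole. The fingers move at their own pace and stop on an object; "newtons" is the grip in N (left out, the last holds). Time passes only in rows, so rows that do not move let the fingers close. It gives the time, the measured TCP pose, the force, the opening and the grip force at its end, in the units of the state.
- arm.state(): the state, without advancing time (a new reading comes with each control period).
- arm.grab_frame(name): name is "scene" or "top" or "wrist"; returns (picture, depth): 400x640x3 uint8, blue, green, red; 400x640 float32, m along the optical axis (not along the pixel's ray), 0 where there is no reading.
- arm.camera_info(name): a dict with "fx", "fy", "cx", "cy" (pixels), "k1" (the pictures are not rectified: a ray, as slopes to the right and down, at radius r is drawn at 1 + k1 r^2 times it, then the intrinsics apply), "R" (3x3) and "t" (3): a world point X has camera coordinates R X + t; the wrist camera has in their place "hand_eye" (4x4, takes a point from camera to tool coordinates, whose origin is the TCP and whose axes are the flange's). Camera axes: x right, y down, z forward; pixel columns grow to the right and rows downward; lengths in m; the calibration is good to about 2 mm. A picture is of the moment at which its call begins: read the wrist's pose just before it. camera_info takes no time and is no camera call.
- arm.close_job(): hands the job in; it is judged then, once.
The state is a dict: "time_s": time; "q": joint angles; "joint_vel": joint speeds; "joint_torque": joint torques, N m; "ee_pos": TCP position; "ee_rot": TCP orientation; "force": force on the tool from outside, world axes, zero at the start; "ft_torque": the same for the moment, N m; "gripper_width": finger opening in m; "grasp_force": force on a finger pad.
Only numpy, scipy, OpenCV 4.12 (cv2) and the standard library are available. Lean on these libraries where they do the work, as an engineer would, in place of code of your own. Each camera call takes 0.05 s, during which the arm holds its last target. There are 200 camera calls.

TASK

One of the two black lens sleeves goes fully home on the inclined gauge pin, the other is stopped part way by a wrong insert hidden in its bore. Find out which by trying them mouth first on the pin, gently and without forcing; leave the one that fits fully down on the pin, seated on its collar, and set the other one upright, mouth down, in the red reject tray. Don't push or knock over the oil bottle, stain jar or culture dish.

Things in the scene. Friction and masses are not known exactly. Their poses are not given: they have to be found in the camera images.
- sleeve_1: One of two look-alike lens sleeves, upright, open mouth down: black, 40 mm across, 82 mm tall, brass band, lens closing the top; 0.15 kg. Bore 23 mm wide; a loose unseen insert rests on a ledge 32 mm up it. In one sleeve (it varies which) it is short and the pin lifts it, in the other it is too tall and stops the pin. Origin: centre of the mouth (underside); z up its axis to the lens.
- sleeve_2: Other of two look-alike lens sleeves, upright, open mouth down: black, 40 mm across, 82 mm tall, brass band, lens closing the top; 0.15 kg. Bore 23 mm wide; a loose unseen insert rests on a ledge 32 mm up it. In one sleeve (it varies which) it is short and the pin lifts it, in the other it is too tall and stops the pin. Origin: centre of the mouth (underside); z up its axis to the lens.
- gauge_pin: Fixed steel pin, 21 mm across, leaning 35 deg from vertical, roughly to the robot's left (+y); it stands 55 mm out of a dark 46 mm collar, the last 5 mm tapering to 14 mm. Blue base 110 x 90 mm. Origin: on the axis at the collar's face, 60 mm up; z up along the pin, y level. A fitting sleeve seats with its mouth on the collar (origins meet); the other stops about 22 mm short.
- reject_tray: Red open square tray, fixed, 110 mm square outside, 100 mm inside, 22 mm high, floor 5 mm thick. Origin: centre of its underside, on the worktop; z up.
- slide_rack: Bystander, fixed: wooden rack 110 by 100 mm with glass slides standing in it, 68 mm high in all. Origin: centre of its underside.
- oil_bottle: Bystander, loose: small amber oil bottle with a black cap, 32 mm in diameter, 75 mm tall. Origin: centre of its underside, z up.
- stain_jar: Bystander, loose: blue stain jar with a white lid, 52 mm in diameter, 70 mm tall, behind the gauge. Origin: centre of its underside, z up.
- petri_dish: Bystander, loose: flat round culture dish, 90 mm in diameter, 16 mm high, behind the gauge. Origin: centre of its underside, z up.
Mind the look-alikes: they are no part of the job. Leave any grey look-alike of the reject_tray alone. Leave any purple look-alike of the sleeve_1 alone.

How it is judged:
By the outcome, as a careful person would: the job done as asked, in the order asked, and still so for the second after the job is handed in, with the robot touching nothing.
It also fails if it takes over 67 s, if anything falls off the work surface, if the arm or the gripper's body presses on something with over 40 N, if the wrist force passes 120 N, or if a joint passes its speed limit or range.

## Working session

There is one attempt and no reset: what is moved stays moved. The work goes in short steps, Python scripts to look and compute and a tool call to move; the robot and the scene stay as the last step left them, time stands still between calls to the robot, and variables do not carry over. Pictures are saved under pics/ and viewed, at most 10 in all, crops included, and the job is handed in when it is done.

Besides the shell and the picture viewer there is one more tool, called after "Call:" in YAML: its name, and indented under it one key for each argument. arm_command: Moves the arm, as the interface text tells. Its arguments: {"type":"object","properties":{"steps":{"type":"array","items":{"type":"array","items":{"type":"number"}}},"newtons":{"type":"number"}},"required":["steps"]}

```bash
ls; mkdir -p pics; python3 - <<'E'
from station import arm
import cv2,numpy as np
s=arm.state();print(s)
for n in("scene","top"):
    p,d=arm.grab_frame(n);cv2.imwrite(f"pics/{n}0.png",p);np.save(f"pics/{n}0.npy",d);print(n,arm.camera_info(n))
print(arm.camera_info("wrist"))
E
```

```text
pics
{'time_s': 0.0, 'q': array([ 1.00953293e+00,  2.07421411e-01,  1.54291009e+00, -9.14586157e-06,
        1.39349356e+00, -1.50497087e-01]), 'joint_vel': array([ 6.23517615e-05, -8.03569041e-04, -6.88642273e-04,  8.53676756e-04,
       -3.84548523e-04, -1.50751433e-03]), 'joint_torque': array([ 9.03397704e-04, -3.70890999e+01, -2.81412327e+01,  6.99715898e-02,
        3.63275909e-02, -1.75442347e-04]), 'ee_pos': array([0.22919137, 0.52648804, 0.20431081]), 'ee_rot': array([-3.84683750e-04,  2.03941354e-01,  9.78982471e-01, -1.04782875e-03]), 'force': array([-0.93029154,  0.12506591, -0.11870753]), 'ft_torque': array([-0.00043781, -0.03661947, -0.02900312]), 'grasp_force': 0.0, 'gripper_width': 0.09396565884470393}
scene {'fx': 433.65321130619793, 'fy': 433.65321130619793, 'cx': 321.56207260147676, 'cy': 198.6097404375708, 'k1': 0.031730999942693044, 'R': array([[-0.5852098 ,  0.81086799,  0.00475226],
       [ 0.45894178,  0.33604211, -0.82246467],
       [-0.66850724, -0.47913338, -0.56879634]]), 't': array([ 0.29529978, -0.18487571,  1.25966563])}
top {'fx': 493.25679780201915, 'fy': 493.25679780201915, 'cx': 316.5808799704109, 'cy': 200.14710157407228, 'k1': -0.016095778446169468, 'R': array([[ 1.56808390e-02, -9.99876649e-01, -8.93333376e-04],
       [-9.95279408e-01, -1.55231483e-02, -9.58015196e-02],
       [ 9.57758351e-02,  2.39136452e-03, -9.95400056e-01]]), 't': array([0.0172112 , 0.51875343, 0.97488676])}
{'fx': 328.6797524222235, 'fy': 328.6797524222235, 'cx': 322.1216280803151, 'cy': 201.1788463395195, 'k1': -0.06889085144612545, 'hand_eye': array([[ 2.12016878e-05, -9.65897146e-01, -2.58926056e-01,
         7.54663201e-02],
       [ 9.99999753e-01, -1.61396851e-04,  6.83957585e-04,
         6.11230060e-04],
       [-7.02422529e-04, -2.58926007e-01,  9.65896904e-01,
        -1.79334846e-01],
       [ 0.00000000e+00,  0.00000000e+00,  0.00000000e+00,
         1.00000000e+00]])}
```

View pics/scene0.png

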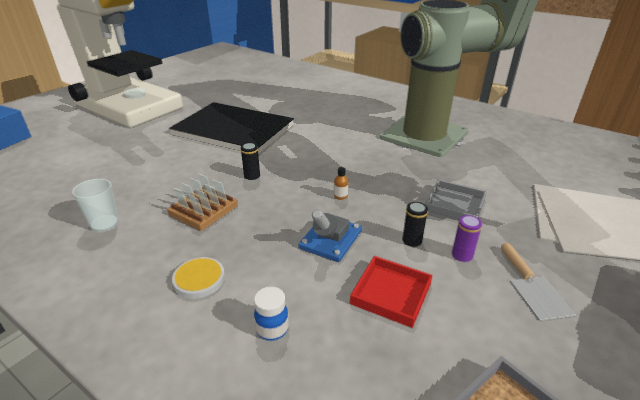

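View pics/top0.png

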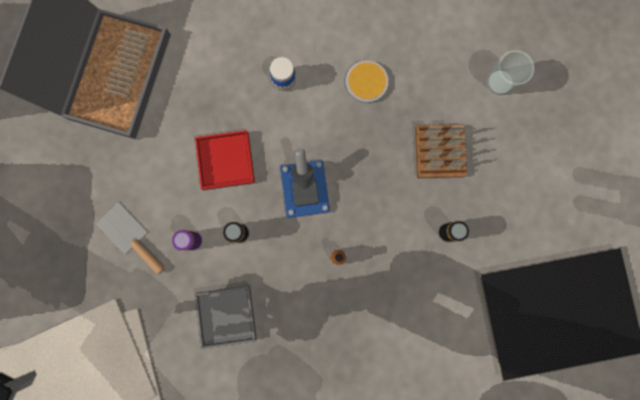

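The top view shows the black sleeves at (235,232) and (455,231). The pin tip is at (301,160) and leans towards +x (image up), with its base at (305,188). The red tray is at (225,160), the oil bottle at (338,257) and the purple look-alike at (186,240). In the scene view the sleeves are at (415,223) and (251,162).

```bash
cat > h.py <<'E'
from station import arm
import cv2,numpy as np
from scipy.spatial.transform import Rotation as Ro
def cam(n,s=None):
    c=arm.camera_info(n);K=np.array([[c['fx'],0,c['cx']],[0,c['fy'],c['cy']],[0,0,1.]]);D=np.array([c['k1'],0,0,0.])
    if n=='wrist':
        T=np.eye(4);w=s['ee_rot'];T[:3,:3]=Ro.from_quat([w[1],w[2],w[3],w[0]]).as_matrix();T[:3,3]=s['ee_pos'];T=T@c['hand_eye']
    else:
        T=np.eye(4);T[:3,:3]=c['R'].T;T[:3,3]=-c['R'].T@c['t']
    return K,D,T
def rays(C,px):
    K,D,T=C;n=cv2.undistortPoints(np.array(px,float).reshape(-1,1,2),K,D).reshape(-1,2)
    return T[:3,3],np.c_[n,np.ones(len(n))]@T[:3,:3].T   # scaled: times depth
def onplane(C,px,z):
    o,r=rays(C,px);return o+r*((z-o[2])/r[:,2])[:,None]
def tri(C1,p1,C2,p2):
    o1,r1=rays(C1,[p1]);o2,r2=rays(C2,[p2]);r1,r2=r1[0],r2[0]
    a=np.linalg.lstsq(np.c_[r1,-r2],o2-o1,rcond=None)[0]
    A,B=o1+a[0]*r1,o2+a[1]*r2;return (A+B)/2,np.linalg.norm(A-B)
def cloud(C,d):
    v,u=np.mgrid[:400,:640];o,r=rays(C,np.c_[u.ravel(),v.ravel()]);P=o+r*d.reshape(-1,1);P[d.ravel()==0]=np.nan
    return P.reshape(400,640,3)
E
python3 - <<'E'
from h import *
np.set_printoptions(precision=4,suppress=True)
T,S=cam('top'),cam('scene')
print("s1 top",tri(T,(235,232),S,(416,208)));print("s2",tri(T,(458,231),S,(250,148)))
for n,C in(('top',T),('scene',S)):
    im=cv2.imread(f'pics/{n}0.png');P=cloud(C,np.load(f'pics/{n}0.npy'))
    hsv=cv2.cvtColor(im,cv2.COLOR_BGR2HSV)
    m=((hsv[...,0]<6)|(hsv[...,0]>174))&(hsv[...,1]>170)&(hsv[...,2]>60);k,l,st,ce=cv2.connectedComponentsWithStats(m.astype(np.uint8));i=1+st[1:,4].argmax()
    q=P[l==i];print(n,"red",st[i],np.nanmean(q,0),np.nanmin(q,0),np.nanmax(q,0))
    if n=='top':
        r=cv2.minAreaRect(np.argwhere(l==i)[:,::-1].astype(np.float32));print(r,onplane(T,[r[0]],.022),onplane(T,cv2.boxPoints(r),.022))
        for nm,u,v in(("s1",235,232),("s2",456,231),("bottle",338,257),("jar",282,70),("dish",367,81),("purple",186,240),("pin",301,156),("rack",442,150),("grey",227,315)):
            w=P[v-4:v+5,u-4:u+5].reshape(-1,3);print(nm,np.nanmedian(w,0),np.nanmax(w[:,2]))
        w=P[140:220,275:335].reshape(-1,3);w=w[w[:,2]>.045];w=w[np.isfinite(w[:,0])]
        for a in np.arange(.045,.12,.01):
            b=w[(w[:,2]>=a)&(w[:,2]<a+.01)];
            if len(b):print(a,len(b),b.mean(0),np.ptp(b,0))
        b=(hsv[...,0]>100)&(hsv[...,0]<125)&(hsv[...,1]>150);b[:130]=0;b[230:]=0;b[:,:260]=0;b[:,350:]=0
        r=cv2.minAreaRect(np.argwhere(b)[:,::-1].astype(np.float32));print("blue",r,onplane(T,cv2.boxPoints(r),.015))
E
```

```text
s1 top (array([0.4494, 0.1807, 0.0781]), np.float64(0.001793040583198824))
s2 (array([ 0.4575, -0.245 ,  0.0764]), np.float64(0.0028137424354486937))
top red [ 196  131   58   58 2713] [0.6017 0.2186 0.0079] [ 0.5397  0.1553 -0.0012] [0.6597 0.2773 0.0267]
((224.14849853515625, 159.613525390625), (51.87425994873047, 52.73331832885742), 82.40535736083984) [[0.5992 0.2162 0.022 ]] [[0.6447 0.2788 0.022 ]
 [0.6609 0.1714 0.022 ]
 [0.5542 0.1542 0.022 ]
 [0.5383 0.2605 0.022 ]]
s1 [0.4497 0.179  0.0833] 0.08697240837804199
s2 [ 0.4581 -0.2405  0.0831] 0.0867727254819094
bottle [ 0.4055 -0.0173  0.0744] 0.07884202333364054
jar [0.7728 0.0981 0.0699] 0.07457246149109875
dish [ 0.7721 -0.0764  0.0154] 0.019122183086460742
purple [0.433  0.2718 0.0827] 0.08709419663021789
pin [0.5936 0.0557 0.1032] 0.11155178280531142
rack [ 0.625  -0.2305  0.0203] 0.07015327641305358
grey [0.2839 0.2033 0.0057] 0.009597835792546583
0.045 62 [0.5646 0.0536 0.0505] [0.0462 0.0399 0.0098]
0.055 106 [0.5695 0.0551 0.0608] [0.0318 0.0438 0.0099]
0.065 162 [0.5618 0.0534 0.0693] [0.0287 0.0389 0.0099]
0.07500000000000001 47 [0.5774 0.0556 0.0798] [0.0182 0.0212 0.0098]
0.085 54 [0.5845 0.0565 0.0904] [0.02   0.0192 0.0097]
0.095 68 [0.5956 0.0583 0.1013] [0.0245 0.0208 0.0094]
0.10500000000000001 50 [0.5982 0.0593 0.107 ] [0.0136 0.0169 0.0065]
blue ((304.5799560546875, 188.55999755859375), (49.92174530029297, 40.587928771972656), 81.8698959350586) [[0.5874 0.0998 0.015 ]
 [0.6007 0.0172 0.015 ]
 [0.4987 0.0013 0.015 ]
 [0.4857 0.0831 0.015 ]]
scene red [ 350  257   82   70 3585] [0.6027 0.2184 0.0099] [0.5399 0.1582 0.0007] [0.6643 0.2798 0.0249]
```

Call:
arm_command:
  steps:
    - [-0.94,-0.63,0,0,66]
    - [-0.94,-0.63,0,0,66]
    - [-0.94,-0.63,0,0,66]
    - [-0.94,-0.63,0,0,66]
    - [-0.94,-0.63,0,0,66]
    - [-0.94,-0.63,0,0,66]
    - [-0.94,-0.63,0,0,66]
    - [-0.94,-0.63,0,0,66]
    - [-0.94,-0.63,0,0,66]
    - [-0.94,-0.63,0,0,66]
    - [-0.94,-0.63,0,0,66]
    - [-0.94,-0.63,0,0,66]
    - [0,0,0,-0.9,66]
    - [0,0,0,-0.9,66]
    - [0,0,0,-0.9,66]
    - [0,0,0,-0.9,66]
    - [0,0,0,-0.9,66]
    - [0,0,0,-0.9,66]
    - [0,0,0,0,66]
    - [0,0,0,0,66]

```text
time_s: 1.77
ee_pos: [0.449, 0.184, 0.2051]
ee_rot: [-0.0, -0.076, 0.997, -0.0]
force: [-0.4, 0.3, -0.5]
gripper_width: 0.0663
grasp_force: 0.0
```

```bash
cat > look.py <<'E'
import sys
from h import *
np.set_printoptions(precision=4,suppress=True)
s=arm.state();p,d=arm.grab_frame('wrist');n=sys.argv[1]
cv2.imwrite(f'pics/{n}.png',p);np.save(f'pics/{n}.npy',d)
np.savez(f'pics/{n}_s.npz',ee_pos=s['ee_pos'],ee_rot=s['ee_rot'])
print(s['time_s'],s['ee_pos'],s['ee_rot'],s['force'],s['gripper_width'],s['q'])
E
python3 look.py w1
```

```text
1.7667 [0.449  0.184  0.2051] [-0.0004 -0.0761  0.9971 -0.0001] [-0.3881  0.2566 -0.5376] 0.06634012570792204 [ 0.2104  0.0144  1.7549 -0.      1.3732 -1.5127]
```

View pics/w1.png

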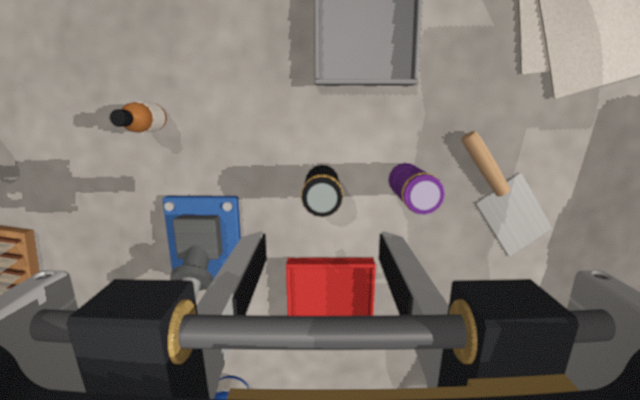

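Wrist view: sleeve lens at (322,193), purple look-alike at (424,193), pin at (192,268), tray at (330,287).

```bash
cat > loc.py <<'E'
import sys
from h import *
np.set_printoptions(precision=4,suppress=True)
def load(n):
    z=np.load(f'pics/{n}_s.npz');C=cam('wrist',z);return C,cv2.imread(f'pics/{n}.png'),np.load(f'pics/{n}.npy')
if __name__=='__main__':
    n,u,v=sys.argv[1],int(sys.argv[2]),int(sys.argv[3]);C,im,d=load(n)
    P=cloud(C,d)[v-30:v+31,u-30:u+31].reshape(-1,3);q=P[P[:,2]>.076]
    c,r=cv2.minEnclosingCircle((q[:,:2]*1000).astype(np.float32));print("top pts",len(q),np.median(q,0),(q.min(0)+q.max(0))/2,c,r)
    g=cv2.cvtColor(im,cv2.COLOR_BGR2GRAY)[v-25:v+26,u-25:u+26]
    k,l,st,ce=cv2.connectedComponentsWithStats((g>110).astype(np.uint8));i=l[25,25];pc=ce[i]+[u-25,v-25]
    print("lens px",pc,st[i],onplane(C,[pc],.0815))
E
python3 loc.py w1 322 193
python3 - <<'E'
from loc import *
C,im,d=load('w1');P=cloud(C,d)[170:300,140:260].reshape(-1,3);P=P[P[:,2]>.03]
for a in np.arange(.03,.12,.01):
    b=P[(P[:,2]>=a)&(P[:,2]<a+.01)]
    if len(b):print(round(a,3),len(b),b.mean(0),b.min(0),b.max(0))
E
```

```text
top pts 1378 [0.4496 0.1848 0.0825] [0.4508 0.185  0.0808] (450.8969421386719, 184.9874725341797) 20.434232711791992
lens px [321.549  197.2767] [ 10  15  30  29 694] [[0.4512 0.1847 0.0815]]
0.03 1589 [0.5305 0.0514 0.0356] [0.507 0.023 0.03 ] [0.5614 0.0785 0.04  ]
0.04 245 [0.5523 0.0571 0.0451] [0.5423 0.0413 0.04  ] [0.5893 0.0691 0.05  ]
0.05 215 [0.563  0.0625 0.0543] [0.5499 0.0337 0.0501] [0.5869 0.0784 0.0599]
0.06 472 [0.5626 0.0589 0.066 ] [0.5513 0.0339 0.0601] [0.5846 0.0782 0.07  ]
0.07 115 [0.5615 0.0572 0.0715] [0.5525 0.0403 0.07  ] [0.5856 0.0699 0.0751]
```

Call:
arm_command:
  steps:
    - [-0.06,0,0.9,0,66]
    - [0,0,0.9,0,66]
    - [0,0,0.9,0,66]
    - [0,0,0.9,0,66]
    - [0,0,0.9,0,66]
    - [0,0,0.6,0,66]
    - [0,0,0.45,0,66]
    - [0,0,0,0,66]
    - [0,0,0,0,38]
    - [0,0,0,0,36]
    - [0,0,0,0,36]
    - [0,0,0,0,36]
    - [0,0,0,0,36]
    - [0,0,0,0,36]
  newtons: 10

```text
time_s: 2.98
ee_pos: [0.4523, 0.1845, 0.0402]
ee_rot: [0.001, -0.077, 0.997, 0.0]
force: [0.4, -0.8, 4.8]
gripper_width: 0.0401
grasp_force: 10.0
```

Call:
arm_command:
  steps:
    - [0,0,-0.5,0,36]
    - [0,0,-0.9,0,36]
    - [0,0,-0.9,0,36]
    - [0,0,-0.9,0,36]
    - [0,-0.6,-0.9,0,36]
    - [0,-0.8,-0.9,0,36]
    - [0,-0.8,-0.9,0,36]
    - [0,-0.8,0,0,36]
    - [0,-0.8,0,0,36]
    - [0,-0.6,0,0,36]
    - [0,0,0,0,36]
    - [0,0,0,0,36]
    - [0,0,0,0,36]

```text
time_s: 4.07
ee_pos: [0.4709, 0.0546, 0.2156]
ee_rot: [-0.0, -0.077, 0.997, 0.0]
force: [0.4, 0.3, -1.9]
gripper_width: 0.0404
grasp_force: 10.0
```

```bash
python3 look.py w2
```

```text
4.0667 [0.4709 0.0546 0.2156] [-0.0005 -0.0772  0.997   0.0005] [ 0.3673  0.3346 -1.8839] 0.0403757187733929 [-0.068  -0.0196  1.7666  0.0008  1.3956 -1.7935]
```

View pics/w2.png

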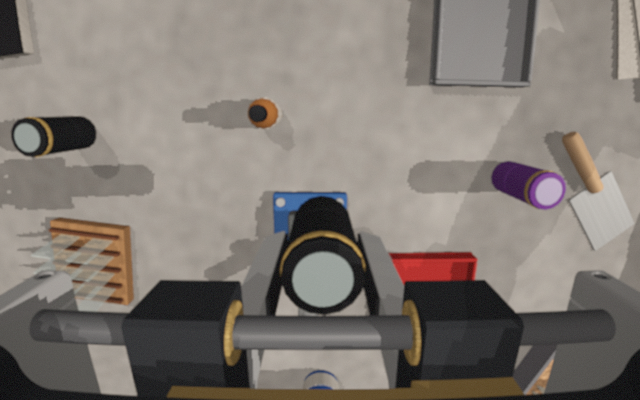

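Call:
arm_command:
  steps:
    - [-0.5,-0.1,0,0,36]
    - [-0.9,-0.1,0,0,36]
    - [-0.9,-0.1,0,0,36]
    - [-0.9,-0.1,0,0,36]
    - [-0.9,-0.1,0,0,36]
    - [-0.9,-0.1,0,0,36]
    - [-0.8,-0.1,0,0,36]
    - [-0.5,-0.1,0,0,36]
    - [0,0,0,0,36]
    - [0,0,0,0,36]
    - [0,0,0,0,36]

```text
time_s: 5.03
ee_pos: [0.6607, 0.0604, 0.2153]
ee_rot: [-0.001, -0.078, 0.997, 0.0]
force: [0.1, 0.2, -1.6]
gripper_width: 0.0405
grasp_force: 10.0
```

```bash
python3 look.py w3
```

```text
5.0333 [0.6607 0.0604 0.2153] [-0.001  -0.0779  0.997   0.0002] [ 0.0688  0.2062 -1.5905] 0.04052668507075745 [-0.0392  0.3872  1.2906  0.0001  1.4659 -1.7659]
```

View pics/w3.png

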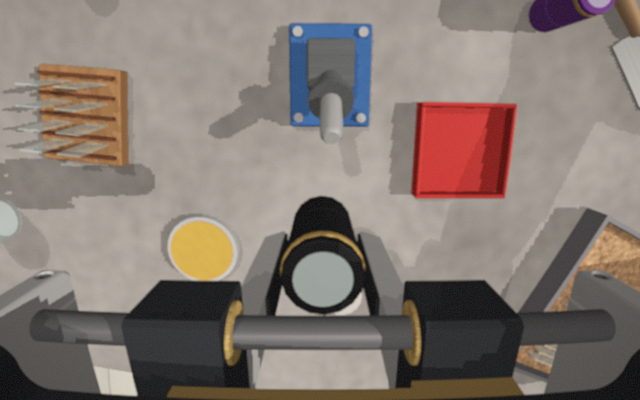

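Pin tip at about (331,133), collar at about (328,95); tray at (465,150), the sleeve hanging vertical at (323,278).

```bash
python3 - <<'E'
from loc import *
from scipy.optimize import least_squares
C,im,d=load('w3');P=cloud(C,d);hsv=cv2.cvtColor(im,cv2.COLOR_BGR2HSV)
b=(hsv[...,0]>100)&(hsv[...,0]<125)&(hsv[...,1]>150)
b[:10]=0;b[140:]=0;b[:,:270]=0;b[:,390:]=0
r=cv2.minAreaRect(np.argwhere(b)[:,::-1].astype(np.float32));c=onplane(C,cv2.boxPoints(r),np.nanmedian(P[b][:,2]));print('base z',np.nanmedian(P[b][:,2]),c,c.mean(0))
for i in range(4):
    e=c[(i+1)%4]-c[i];print(np.linalg.norm(e),np.degrees(np.arctan2(e[1],e[0]))%180)
m=np.zeros((400,640),bool);m[92:146,316:348]=1
Q=P[m];Q=Q[(Q[:,2]>.06)];
for a in np.arange(.06,.12,.01):
    k=Q[(Q[:,2]>=a)&(Q[:,2]<a+.01)]
    if len(k):print(round(a,3),len(k),k.mean(0),k.min(0),k.max(0))
g=cv2.cvtColor(im,cv2.COLOR_BGR2GRAY)
pm=m&(g>110)&(hsv[...,1]<60)&(P[...,2]>.07);print('bright',pm.sum())
Q=P[pm]
def f(x,full=False):
    a=np.array([np.sin(x[2])*np.cos(x[3]),np.sin(x[2])*np.sin(x[3]),np.cos(x[2])])
    v=Q-[x[0],x[1],.09];return np.linalg.norm(np.cross(v,a),axis=1)-.0105
for fix in(0,1):
    fn=f if not fix else (lambda x:f([x[0],x[1],np.radians(35),x[2]]))
    s=least_squares(fn,[.583,.058,.61,.15] if not fix else [.583,.058,.15],loss='soft_l1',f_scale=.001)
    print(s.x,np.degrees(s.x[2:]),np.abs(s.fun).mean())
x=s.x;a=np.array([.5736*np.cos(x[2]),.5736*np.sin(x[2]),.8192]);t=(Q-[x[0],x[1],.09])@a
print('t range',np.percentile(t,[1,50,98,100]),'axis',a)
for tt in(t.max(),):print('tip',np.array([x[0],x[1],.09])+a*tt)
cv2.imwrite('pics/c3.png',cv2.resize(im[0:170,250:420],None,fx=3,fy=3))
np.save('pics/pm.npy',pm)
E
```

```text
base z 0.014083575153194472 [[0.4997 0.0014 0.0141]
 [0.4864 0.0848 0.0141]
 [0.5903 0.1042 0.0141]
 [0.6042 0.0157 0.0141]] [0.5452 0.0515 0.0141]
0.0844787035310315 99.05398035707024
0.10564693517094542 10.583617327706902
0.08960303873276196 98.97108856842237
0.10550481858654477 7.8026096327890855
0.06 246 [0.5685 0.056  0.0651] [0.5626 0.0407 0.06  ] [0.5785 0.0721 0.0698]
0.07 164 [0.5747 0.0561 0.0752] [0.5677 0.0475 0.0703] [0.5888 0.0678 0.08  ]
0.08 171 [0.5817 0.057  0.0852] [0.5743 0.0482 0.08  ] [0.5957 0.0699 0.09  ]
0.09 200 [0.5892 0.0581 0.0951] [0.5821 0.0493 0.0902] [0.6096 0.0703 0.1   ]
0.1 458 [0.6001 0.0602 0.105 ] [0.5888 0.0503 0.1   ] [0.611  0.0707 0.1098]
bright 954
[0.5957 0.0596 0.6578 0.1414] [37.6881  8.1045] 0.001452532881590259
[0.5745 0.058  0.0804] [4.6057] 0.003577283718692234
t range [-0.0181  0.0173  0.0308  0.0322] axis [0.5717 0.0461 0.8192]
tip [0.5929 0.0595 0.1164]
```

View pics/c3.png

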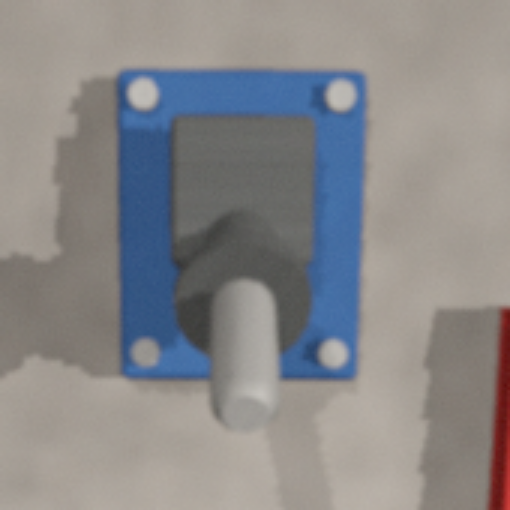

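```bash
python3 - <<'E'
from loc import *
from scipy.optimize import least_squares
C,im,d=load('w3');P=cloud(C,d)
print('tip plane',onplane(C,[(331.7,137.3)],.105),'depth',np.nanmedian(P[135:140,329:335].reshape(-1,3),0))
pm=np.load('pics/pm.npy');pm=cv2.erode(pm.astype(np.uint8),np.ones((3,3)))>0;Q=P[pm];Q=Q[(Q[:,2]>.066)&(Q[:,2]<.102)]
for th in(None,35):
    def f(x):
        t=np.radians(th) if th else x[3];a=np.array([np.sin(t)*np.cos(x[2]),np.sin(t)*np.sin(x[2]),np.cos(t)])
        return np.linalg.norm(np.cross(Q-[x[0],x[1],.09],a),axis=1)-.0105
    s=least_squares(f,[.596,.0596,.15]+([] if th else [.61]),loss='soft_l1',f_scale=.001);print(len(Q),s.x,np.degrees(s.x[2:]),np.abs(s.fun).mean())
# scene view tip
T=cam('scene');print('scene tip',tri(C,(331.7,137.3),T,(318.5,216)))
im=cv2.imread('pics/scene0.png');cv2.imwrite('pics/c4.png',cv2.resize(im[195:260,290:370],None,fx=6,fy=6))
E
```

```text
tip plane [[0.6049 0.0609 0.105 ]] depth [0.6046 0.0607 0.1057]
426 [0.595  0.0597 0.1578 0.6203] [ 9.0426 35.5408] 0.00032606231660049046
426 [0.5949 0.0597 0.1571] [9.0029] 0.0003343807588563318
scene tip (array([0.6042, 0.0625, 0.1004]), np.float64(0.0033742199594039503))
```

View pics/c4.png

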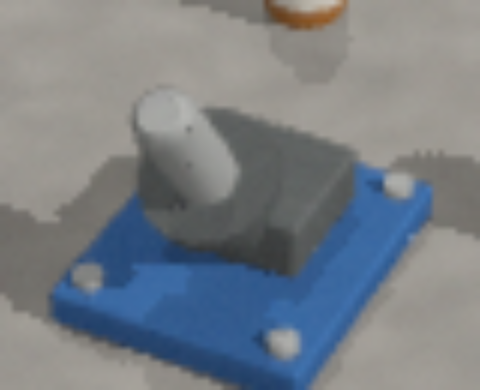

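Pin axis: (0.595, 0.0597) at z = 0.09, lean azimuth 9°, tilt 35°. The images show it leaning ahead (+x), not to the left. The crop confirms the tip is clear of the collar. Next I go above the tip.

Call:
arm_command:
  steps:
    - [0.5,0.1,0,0,36]
    - [0.7,0.1,0,0,36]
    - [0.5,0.12,0,0,36]
    - [0.2,0,0.3,0,36]
    - [0,0,0.7,0,36]
    - [0,0,0.7,0,36]
    - [0,0,0.4,0,36]
    - [0,0,0,0,36]
    - [0,0,0,0,36]
    - [0,0,0,0,36]
  newtons: 6

```text
time_s: 5.92
ee_pos: [0.6048, 0.0601, 0.1543]
ee_rot: [0.001, -0.077, 0.997, -0.0]
force: [-0.3, 0.3, -1.2]
gripper_width: 0.0404
grasp_force: 6.0
```

```bash
cat > st.py <<'E'
from h import *
np.set_printoptions(precision=2,suppress=True)
s=arm.state();u=np.array([.9877,.1564,0]);l=np.array([-.1564,.9877,0]);tip=np.array([.6054,.0613,.105])
r=(s['ee_pos']-tip)*1000
print('t',s['time_s'],'TCP rel tip: s,lat,z mm',np.array([r@u,r@l,r[2]]),'grasp z',r[2]+19)
w=s['ee_rot'];print('xaz',np.degrees(2*np.arctan2(w[2],w[1]))%360,'F s,lat,z',np.array([s['force']@u,s['force']@l,s['force'][2]]),'tq',s['ft_torque'],'grip',s['grasp_force'],s['gripper_width']*1000)
E
python3 st.py
```

```text
t 5.9167 TCP rel tip: s,lat,z mm [-0.78 -1.11 49.31] grasp z 68.31075722685028
xaz 188.86978977232678 F s,lat,z [-0.22  0.3  -1.22] tq [ 0.03  0.02 -0.01] grip 5.9932932537049055 40.35471849044006
```

Call:
arm_command:
  steps:
    - [0.06,0.04,0,0,36]
    - [0,0,0,0,36]
    - [0,0,0.1,0,36]
    - [0,0,0.1,0,36]
    - [0,0,0.1,0,36]
    - [0,0,0.1,0,36]
    - [0,0,0,0,36]
    - [0,0,0,0,36]

```text
time_s: 6.58
ee_pos: [0.6018, 0.0609, 0.1404]
ee_rot: [-0.001, -0.077, 0.997, 0.0]
force: [1.4, -0.7, -1.2]
gripper_width: 0.0406
grasp_force: 6.0
```

```bash
python3 st.py
```

```text
t 6.5833 TCP rel tip: s,lat,z mm [-3.64  0.21 35.37] grasp z 54.36749853481312
xaz 188.86130838185062 F s,lat,z [ 1.28 -0.87 -1.25] tq [ 0.07  0.02 -0.02] grip 5.993293896317482 40.603494938466085
```

Call:
arm_command:
  steps:
    - [-0.13,0,0,0,36]
    - [-0.13,0,0.01,0,36]
    - [-0.12,0,0.02,0,36]
    - [-0.12,0,0.02,0,36]
    - [-0.12,0,0.03,0,36]
    - [-0.12,0,0.04,0,36]
    - [0,0,0,0,36]
    - [0,0,0,0,36]

```text
time_s: 7.25
ee_pos: [0.6246, 0.0644, 0.1373]
ee_rot: [0.0, -0.077, 0.997, -0.0]
force: [-0.1, 0.2, -2.1]
gripper_width: 0.04
grasp_force: 6.0
```

```bash
python3 st.py; python3 - <<'E'
from h import *
p,d=arm.grab_frame('scene');cv2.imwrite('pics/sc1.png',cv2.resize(p[120:280,240:440],None,fx=3,fy=3))
E
```

```text
t 7.25 TCP rel tip: s,lat,z mm [19.43  0.03 32.32] grasp z 51.31580739927155
xaz 188.864628246144 F s,lat,z [-0.11  0.17 -2.09] tq [-0.07  0.04 -0.02] grip 5.995307012926787 40.04058390068616
```

View pics/sc1.png

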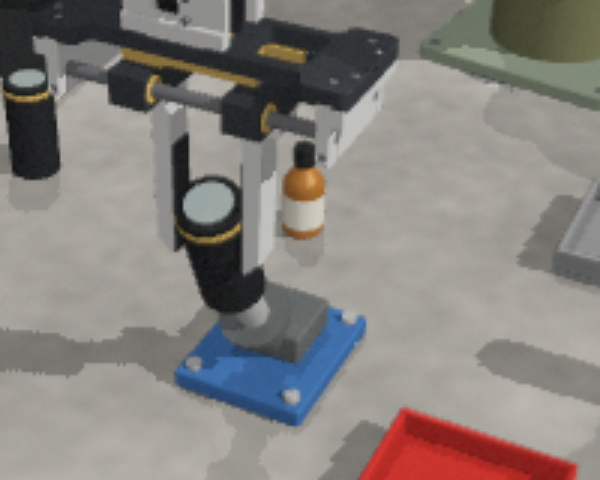

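The sleeve pivots in the grip with its mouth caught on the pin at (245,310). I continue to full tilt, then slide along the axis.

Call:
arm_command:
  steps:
    - [-0.11,0,0.05,0,36]
    - [-0.11,0,0.06,0,36]
    - [-0.11,0,0.06,0,36]
    - [-0.11,0,0.06,0,36]
    - [0,0,0,0,36]
    - [0.06,0,0.08,0,36]
    - [0.06,0,0.08,0,36]
    - [0.06,0,0.08,0,36]
    - [0,0,0,0,36]
    - [0,0,0,0,36]

```text
time_s: 8.13
ee_pos: [0.6313, 0.0657, 0.1229]
ee_rot: [-0.0, -0.077, 0.997, 0.0]
force: [-0.2, -1.0, -1.8]
gripper_width: 0.04
grasp_force: 6.0
```

```bash
python3 st.py
```

```text
t 8.1333 TCP rel tip: s,lat,z mm [26.23  0.27 17.88] grasp z 36.883007170143266
xaz 188.85866773945241 F s,lat,z [-0.35 -0.93 -1.78] tq [-0.    0.04  0.01] grip 6.000637487741187 40.001432543835016
```

Call:
arm_command:
  steps:
    - [0.06,0,0.08,0,36]
    - [0.06,0,0.08,0,36]
    - [0.06,0,0.08,0,36]
    - [0.06,0,0.08,0,36]
    - [0.06,0,0.08,0,36]
    - [0,0,0,0,36]
    - [0,0,0,0,36]

```text
time_s: 8.72
ee_pos: [0.6225, 0.0642, 0.1109]
ee_rot: [-0.0, -0.077, 0.997, 0.0]
force: [0.1, -0.1, -2.1]
gripper_width: 0.0399
grasp_force: 6.0
```

```bash
python3 st.py
```

```text
t 8.7167 TCP rel tip: s,lat,z mm [17.36  0.22  5.91] grasp z 24.909048230642796
xaz 188.8608700787337 F s,lat,z [ 0.08 -0.07 -2.08] tq [ 0.09 -0.07 -0.03] grip 6.000490483129397 39.931010567302565
```

Call:
arm_command:
  steps:
    - [0.04,0,0.055,0,36]
    - [0.04,0,0.055,0,36]
    - [0.04,0,0.055,0,36]
    - [0.04,0,0.055,0,36]
    - [0,0,0,0,36]

```text
time_s: 9.13
ee_pos: [0.6215, 0.0638, 0.1076]
ee_rot: [0.004, -0.077, 0.997, 0.0]
force: [3.9, 2.0, 4.9]
gripper_width: 0.0397
grasp_force: 6.0
```

```bash
python3 st.py
```

```text
t 9.1333 TCP rel tip: s,lat,z mm [16.29 -0.05  2.6 ] grasp z 21.60162242320143
xaz 188.85553063437618 F s,lat,z [4.16 1.32 4.89] tq [ 0.19 -0.54 -0.  ] grip 5.9979806549381465 39.72103554804375
```

It stopped at about 32–33 mm of insertion with the force rising, so this is the wrong-insert sleeve. I back it off gently.

Call:
arm_command:
  steps:
    - [-0.06,0,-0.08,0,36]
    - [-0.06,0,-0.08,0,36]
    - [-0.06,0,-0.08,0,36]
    - [-0.06,0,-0.08,0,36]
    - [-0.06,0,-0.08,0,36]
    - [-0.06,0,-0.08,0,36]
    - [-0.06,0,-0.08,0,36]
    - [-0.06,0,-0.08,0,36]
    - [-0.055,0,-0.08,0,36]
    - [0,0,0,0,36]
    - [0,0,0,0,36]

```text
time_s: 10.05
ee_pos: [0.6346, 0.066, 0.1269]
ee_rot: [0.001, -0.077, 0.997, -0.0]
force: [0.8, -0.3, -1.2]
gripper_width: 0.0399
grasp_force: 6.0
```

```bash
python3 st.py
```

```text
t 10.05 TCP rel tip: s,lat,z mm [29.59  0.11 21.87] grasp z 40.86517303795642
xaz 188.86741230991595 F s,lat,z [ 0.7  -0.39 -1.23] tq [-0.17 -0.22  0.08] grip 5.99636303842999 39.85654632512528
```

Call:
arm_command:
  steps:
    - [0.11,0,-0.07,0,36]
    - [0.11,0,-0.07,0,36]
    - [0.12,0,-0.06,0,36]
    - [0.12,0,-0.06,0,36]
    - [0.12,0,-0.04,0,36]
    - [0.12,0,-0.04,0,36]
    - [0.125,0,-0.03,0,36]
    - [0.125,0,-0.03,0,36]
    - [0.125,0,-0.015,0,36]
    - [0.125,0,-0.015,0,36]
    - [0.05,0,0,0,36]
    - [0,0,0,0,36]
    - [0,0,0,0,36]

```text
time_s: 11.13
ee_pos: [0.5973, 0.0599, 0.1399]
ee_rot: [0.001, -0.077, 0.997, -0.0]
force: [1.8, -2.1, 2.3]
gripper_width: 0.0402
grasp_force: 6.0
```

```bash
python3 st.py;python3 - <<'E'
from h import *
p,d=arm.grab_frame('scene');cv2.imwrite('pics/sc2.png',cv2.resize(p[120:280,240:440],None,fx=3,fy=3))
E
```

```text
t 11.1333 TCP rel tip: s,lat,z mm [-8.19 -0.11 34.89] grasp z 53.886260111466605
xaz 188.85753940718635 F s,lat,z [ 1.45 -2.31  2.34] tq [-0.52 -0.34 -0.01] grip 6.005667487042956 40.15763523913966
```

View pics/sc2.png

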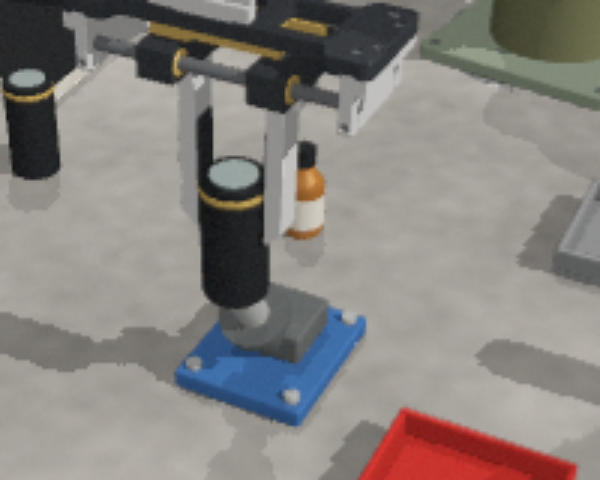

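The sleeve is upright again on the tip, at (235,235) in the crop. Next I lift it and carry it to the red tray.

Call:
arm_command:
  steps:
    - [0,0,-0.4,0,36]
    - [0,0,-0.6,0,36]
    - [-0.1,0.4,-0.5,0,36]
    - [-0.2,0.8,0,0,36]
    - [-0.2,0.9,0,0,36]
    - [-0.2,0.9,0,0,36]
    - [-0.2,0.9,0,0,36]
    - [-0.04,0.8,0,0,36]
    - [0,0.45,0.3,0,36]
    - [0,0,0.8,0,36]
    - [0,0,0.9,0,36]
    - [0,0,0.9,0,36]
    - [0,0,0.8,0,36]
    - [0,0,0.5,0,36]
    - [0,0,0.2,0,36]
    - [0,0,0,0,36]
    - [0,0,0,0,36]
    - [0,0,0,0,36]
  newtons: 10

```text
time_s: 12.68
ee_pos: [0.6016, 0.2173, 0.053]
ee_rot: [0.001, -0.077, 0.997, 0.0]
force: [-0.1, 0.6, -1.4]
gripper_width: 0.0396
grasp_force: 10.0
```

```bash
python3 look.py w4; python3 - <<'E'
from loc import *
C,im,d=load('w4');hsv=cv2.cvtColor(im,cv2.COLOR_BGR2HSV);P=cloud(C,d)
m=((hsv[...,0]<6)|(hsv[...,0]>174))&(hsv[...,1]>170)&(hsv[...,2]>60);q=P[m];print('red',m.sum(),np.nanpercentile(q,[1,50,99],axis=0))
E
```

```text
12.6833 [0.6016 0.2173 0.053 ] [ 0.0006 -0.0772  0.997   0.0002] [-0.0764  0.5879 -1.3522] 0.03955691889243653 [ 0.2113  0.4921  1.4969  0.0003  1.1514 -1.5141]
red 13900 [[0.5423 0.1608 0.0037]
 [0.5765 0.2133 0.0055]
 [0.6297 0.2715 0.0233]]
```

View pics/w4.png

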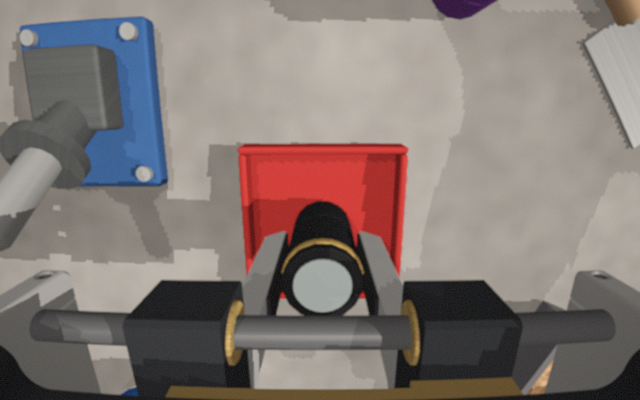

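Tray below at (323,205), with the sleeve upright over its middle at (322,285). That was my tenth picture, so from here I work by numbers only. I lower it until contact and watch the force.

Call:
arm_command:
  steps:
    - [0,0,0.07,0,36]
    - [0,0,0.07,0,36]
    - [0,0,0.07,0,36]
    - [0,0,0.07,0,36]
    - [0,0,0,0,36]
    - [0,0,0,0,36]
  newtons: 4

```text
time_s: 13.23
ee_pos: [0.6021, 0.2174, 0.045]
ee_rot: [0.001, -0.077, 0.997, 0.0]
force: [-0.5, -0.5, 4.6]
gripper_width: 0.0401
grasp_force: 4.0
```

```bash
python3 st.py
```

```text
t 13.2333 TCP rel tip: s,lat,z mm [ 21.2  154.69 -59.98] grasp z -40.97645298964767
xaz 188.85782422244705 F s,lat,z [-0.62 -0.4   4.6 ] tq [ 0.06  0.03 -0.13] grip 4.000164711324032 40.115843766032924
```

Call:
arm_command:
  steps:
    - [0,0,0,0,44]
    - [0,0,0,0,52]
    - [0,0,0,0,66]
    - [0,0,0,0,66]
    - [0,0,0,0,66]
    - [0,0,-0.5,0,66]
    - [0,0,-0.9,0,66]
    - [0,0,-0.9,0,66]
    - [0,0,-0.9,0,66]
    - [0,0,-0.9,0,66]
    - [0,0,-0.9,0,66]
    - [0,0,0,0,66]
    - [0,0,0,0,66]

```text
time_s: 14.32
ee_pos: [0.6024, 0.2175, 0.196]
ee_rot: [0.002, -0.077, 0.997, 0.0]
force: [0.3, 0.1, -0.8]
gripper_width: 0.0663
grasp_force: 0.0
```

```bash
python3 look.py w5; python3 - <<'E'
from loc import *
C,im,d=load('w5');P=cloud(C,d)
q=P[(P[...,2]>.05)&(P[...,2]<.1)&(abs(P[...,0]-.601)<.06)&(abs(P[...,1]-.217)<.06)]
for a in np.arange(.05,.1,.008):
    b=q[(q[:,2]>=a)&(q[:,2]<a+.008)]
    if len(b):print(round(a,3),len(b),b.mean(0),b.min(0),b.max(0))
t=q[q[:,2]>.07];n=np.linalg.lstsq(np.c_[t[:,:2],np.ones(len(t))],t[:,2],rcond=None)[0];print('top tilt',n)
# second sleeve from all: top frame again
im,d=arm.grab_frame('top');P=cloud(cam('top'),d);t=P[210:255,430:480].reshape(-1,3);t=t[t[:,2]>.077]
print('s2',np.median(t,0),(t.min(0)+t.max(0))/2)
for nm,u,v in(("bottle",338,257),("jar",282,70),("dish",367,81),("purple",186,240)):
    w=P[v-4:v+5,u-4:u+5].reshape(-1,3);print(nm,np.nanmedian(w,0))
t=P[120:200,190:260].reshape(-1,3);t=t[t[:,2]>.07];print('rej top',np.median(t,0) if len(t) else 0)
E
```

```text
14.3167 [0.6024 0.2175 0.196 ] [ 0.0023 -0.0773  0.997   0.0003] [ 0.2734  0.1469 -0.7693] 0.06625933373087348 [ 0.2115  0.3473  1.384  -0.      1.4056 -1.5141]
0.05 51 [0.5888 0.2174 0.0541] [0.5849 0.1992 0.0501] [0.6034 0.2368 0.058 ]
0.058 52 [0.5882 0.2152 0.062 ] [0.5848 0.2007 0.0582] [0.5975 0.2332 0.0656]
0.066 47 [0.5878 0.2167 0.0697] [0.5849 0.201  0.0661] [0.5964 0.2338 0.0738]
0.074 58 [0.5899 0.2186 0.0801] [0.5844 0.1993 0.0741] [0.609  0.2393 0.082 ]
0.082 1469 [0.6035 0.2188 0.0874] [0.5845 0.1988 0.082 ] [0.6243 0.2394 0.09  ]
0.09 3 [0.6064 0.2277 0.0902] [0.6028 0.2265 0.0901] [0.6112 0.2296 0.0904]
top tilt [0.086  0.006  0.0338]
s2 [ 0.458  -0.2447  0.0824] [ 0.4583 -0.2445  0.0819]
bottle [ 0.4055 -0.0173  0.0734]
jar [0.7729 0.098  0.0704]
dish [ 0.7719 -0.0764  0.0158]
purple [0.4273 0.1353 0.5974]
rej top [0.5742 0.1439 0.3805]
```

The reject sleeve stands upright in the tray with its top at 0.087, and the bystanders haven't moved. Next is sleeve two.

Call:
arm_command:
  steps:
    - [0.3,-0.6,0,0,66]
    - [0.4,-0.8,0,0,66]
    - [0.4,-0.8,0,0,66]
    - [0.4,-0.8,0,0,66]
    - [0.4,-0.8,0,0,66]
    - [0.4,-0.8,0,0,66]
    - [0.4,-0.8,0,0,66]
    - [0.4,-0.8,0,0,66]
    - [0.4,-0.8,0,0,66]
    - [0.4,-0.8,0,0,66]
    - [0.4,-0.8,0,0,66]
    - [0.4,-0.8,0,0,66]
    - [0.4,-0.8,0,0,66]
    - [0.4,-0.8,0,0,66]
    - [0.4,-0.8,0,0,66]
    - [0.4,-0.8,0,0,66]
    - [0.4,-0.8,0,0,66]
    - [0.4,-0.8,0,0,66]
    - [0,0,0,0,66]
    - [0,0,0,0,66]

```text
time_s: 16.08
ee_pos: [0.4547, -0.2366, 0.1915]
ee_rot: [-0.002, -0.076, 0.997, 0.002]
force: [-0.0, 0.3, 0.0]
gripper_width: 0.0663
grasp_force: 0.0
```

```bash
python3 look.py w6; python3 - <<'E'
from loc import *
C,im,d=load('w6');P=cloud(C,d)
q=P[(P[...,2]>.076)&(P[...,2]<.1)&(abs(P[...,0]-.458)<.05)&(abs(P[...,1]+.2445)<.05)]
c,r=cv2.minEnclosingCircle((q[:,:2]*1000).astype(np.float32));s=np.load('pics/w6_s.npz');dv=np.array([c[0]/1000,c[1]/1000])-s['ee_pos'][:2]
w=s['ee_rot'];a=2*np.arctan2(w[2],w[1]);x=np.array([np.cos(a),np.sin(a)]);y=np.array([np.sin(a),-np.cos(a)])
print(len(q),c,r,np.median(q,0),'tool x,y mm',1000*dv@x,1000*dv@y)
E
```

```text
16.0833 [ 0.4547 -0.2366  0.1915] [-0.0015 -0.0758  0.9971  0.0016] [-0.0481  0.3257  0.0332] 0.06629698980329245 [-0.6491  0.089   1.7055  0.0004  1.3515 -2.3718]
1504 (459.4805908203125, -244.3006134033203) 20.440839767456055 [ 0.458  -0.2444  0.0825] tool x,y mm -3.6050202047252036 -8.336273530845808
```

Call:
arm_command:
  steps:
    - [-0.12,-0.28,0.3,0,66]
    - [0,0,0.9,0,66]
    - [0,0,0.9,0,66]
    - [0,0,0.9,0,66]
    - [0,0,0.9,0,66]
    - [0,0,0.7,0,66]
    - [0,0,0.45,0,66]
    - [0,0,0,0,66]
    - [0,0,0,0,66]
    - [0,0,0,0,38]
    - [0,0,0,0,36]
    - [0,0,0,0,36]
    - [0,0,0,0,36]
    - [0,0,0,0,36]
    - [0,0,0,0,36]
  newtons: 10

```text
time_s: 17.38
ee_pos: [0.4617, -0.2449, 0.0432]
ee_rot: [0.001, -0.077, 0.997, -0.001]
force: [-0.1, 0.0, 3.8]
gripper_width: 0.04
grasp_force: 10.0
```

```bash
python3 st.py
```

```text
t 17.3833 TCP rel tip: s,lat,z mm [-189.82 -279.92  -61.79] grasp z -42.78595824828624
xaz 188.85654392690483 F s,lat,z [-0.12  0.04  3.84] tq [0.11 0.01 0.03] grip 9.998840354382992 39.99329482340313
```

Call:
arm_command:
  steps:
    - [0,0,-0.5,0,36]
    - [0,0,-0.9,0,36]
    - [0,0,-0.9,0,36]
    - [0,0,-0.9,0,36]
    - [0,0,-0.9,0,36]
    - [-0.3,0.4,-0.4,0,36]
    - [-0.54,0.81,0,0,36]
    - [-0.54,0.81,0,0,36]
    - [-0.54,0.81,0,0,36]
    - [-0.54,0.81,0,0,36]
    - [-0.54,0.81,0,0,36]
    - [-0.54,0.81,0,0,36]
    - [-0.54,0.81,0,0,36]
    - [-0.54,0.81,0,0,36]
    - [-0.54,0.81,0,0,36]
    - [-0.54,0.81,0,0,36]
    - [-0.4,0.6,0,0,36]
    - [-0.15,0.23,0,0,36]
    - [0,0,0,0,36]
    - [0,0,0,0,36]

```text
time_s: 19.05
ee_pos: [0.6025, 0.0606, 0.1766]
ee_rot: [-0.001, -0.078, 0.997, -0.0]
force: [0.8, 0.4, -1.9]
gripper_width: 0.0398
grasp_force: 10.0
```

```bash
python3 st.py
```

```text
t 19.05 TCP rel tip: s,lat,z mm [-3.01 -0.23 71.63] grasp z 90.6280185885438
xaz 188.890750542049 F s,lat,z [ 0.85  0.26 -1.93] tq [0.   0.03 0.03] grip 9.996852243784815 39.77273597460211
```

Call:
arm_command:
  steps:
    - [0,0,0.3,0,36]
    - [0,0,0.3,0,36]
    - [0,0,0.1,0,36]
    - [0,0,0.1,0,36]
    - [0,0,0.1,0,36]
    - [0,0,0.1,0,36]
    - [0,0,0.08,0,36]
    - [0,0,0,0,36]
    - [0,0,0,0,36]
  newtons: 6

```text
time_s: 19.8
ee_pos: [0.6031, 0.0611, 0.1448]
ee_rot: [-0.0, -0.077, 0.997, -0.0]
force: [0.6, 0.2, -1.7]
gripper_width: 0.0398
grasp_force: 6.0
```

```bash
python3 st.py
```

```text
t 19.8 TCP rel tip: s,lat,z mm [-2.25  0.2  39.83] grasp z 58.83183493471539
xaz 188.86688626461694 F s,lat,z [ 0.66  0.13 -1.65] tq [0.05 0.01 0.02] grip 5.9976545290555805 39.833848773605844
```

Call:
arm_command:
  steps:
    - [-0.13,0,0.01,0,36]
    - [-0.13,0,0.02,0,36]
    - [-0.12,0,0.03,0,36]
    - [-0.12,0,0.03,0,36]
    - [-0.12,0,0.04,0,36]
    - [-0.12,0,0.04,0,36]
    - [-0.11,0,0.05,0,36]
    - [-0.11,0,0.06,0,36]
    - [-0.1,0,0.06,0,36]
    - [-0.1,0,0.06,0,36]
    - [0,0,0,0,36]
    - [0.06,0,0.08,0,36]
    - [0.06,0,0.08,0,36]
    - [0.06,0,0.08,0,36]
    - [0,0,0,0,36]
    - [0,0,0,0,36]

```text
time_s: 21.13
ee_pos: [0.6317, 0.0657, 0.1253]
ee_rot: [-0.0, -0.077, 0.997, 0.0]
force: [1.0, 0.8, -1.3]
gripper_width: 0.0396
grasp_force: 6.0
```

```bash
python3 st.py
```

```text
t 21.1333 TCP rel tip: s,lat,z mm [26.63  0.26 20.28] grasp z 39.284530061081654
xaz 188.8605222911485 F s,lat,z [ 1.08  0.65 -1.33] tq [-0.    0.    0.01] grip 6.001046613018843 39.63741049823088
```

Call:
arm_command:
  steps:
    - [0.055,0,0.08,0,36]
    - [0.055,0,0.08,0,36]
    - [0.055,0,0.08,0,36]
    - [0.055,0,0.08,0,36]
    - [0.055,0,0.08,0,36]
    - [0,0,0,0,36]
    - [0,0,0,0,36]

```text
time_s: 21.72
ee_pos: [0.624, 0.0641, 0.1134]
ee_rot: [-0.0, -0.077, 0.997, -0.0]
force: [0.9, -1.6, -2.2]
gripper_width: 0.0395
grasp_force: 6.0
```

Call:
arm_command:
  steps:
    - [0.04,0,0.055,0,36]
    - [0.04,0,0.055,0,36]
    - [0.04,0,0.055,0,36]
    - [0.04,0,0.055,0,36]
    - [0,0,0,0,36]

```text
time_s: 22.13
ee_pos: [0.6214, 0.0634, 0.1084]
ee_rot: [0.003, -0.077, 0.997, -0.0]
force: [5.5, -1.7, 1.6]
gripper_width: 0.0399
grasp_force: 6.0
```

```bash
python3 st.py
```

```text
t 22.1333 TCP rel tip: s,lat,z mm [16.09 -0.46  3.36] grasp z 22.355115558220533
xaz 188.85905749548377 F s,lat,z [ 5.15 -2.56  1.55] tq [-0.28 -0.89  0.11] grip 6.008125972148264 39.87619672873282
```

Call:
arm_command:
  steps:
    - [0,0,0,0,36]
    - [0,0,0,0,36]
    - [0,0,0,0,36]

```text
time_s: 22.38
ee_pos: [0.6214, 0.0634, 0.1084]
ee_rot: [0.002, -0.077, 0.997, -0.0]
force: [4.5, -0.1, 1.4]
gripper_width: 0.0398
grasp_force: 6.0
```

```bash
python3 st.py
```

```text
t 22.3833 TCP rel tip: s,lat,z mm [16.12 -0.46  3.36] grasp z 22.35668509561547
xaz 188.86153825856127 F s,lat,z [ 4.39 -0.82  1.39] tq [-0.36 -0.89  0.08] grip 6.007712398568401 39.76297474418476
```

```bash
cat > sl.py <<'E'
from h import *
np.set_printoptions(precision=4,suppress=True)
a=np.array([.5736*.9877,.5736*.1564,.8192]);O=np.array([.6054,.0613,.105])-.055*a
p,d=arm.grab_frame('scene');P=cloud(cam('scene'),d);v=P-O;t=v@a;r=np.linalg.norm(v-t[...,None]*a,axis=2)
g=cv2.cvtColor(p,cv2.COLOR_BGR2GRAY);hs=cv2.cvtColor(p,cv2.COLOR_BGR2HSV)
c=v-t[...,None]*a;m=(r<.03)&(t>.06)&(t<.125)&(hs[...,1]<70)&(g>100)&(g<200)
n,l,st,ce=cv2.connectedComponentsWithStats(m.astype(np.uint8))
for i in np.argsort(-st[1:,4])[:4]+1:
    q=l==i;print('lens?',st[i],'t mm',np.percentile(t[q]*1000,[5,50,95]),'centre',P[q].mean(0))
    if st[i][4]>40:
        X=P[q]-P[q].mean(0);nrm=np.linalg.svd(X,full_matrices=False)[2][2];nrm*=np.sign(nrm[2]);print(' normal',nrm,'tilt',np.degrees(np.arccos(nrm[2])),'e',55-(np.median(t[q])*1000-82))
h=[(k,int(((r<.019)&(t*1000>=k)&(t*1000<k+5)).sum())) for k in range(50,130,5)];print(h)
E
python3 sl.py
```

```text
lens? [304 193  16  15 188] t mm [ 97.6842  99.9064 102.418 ] centre [0.6237 0.0641 0.1469]
 normal [0.4493 0.0824 0.8896] tilt 27.179237365483576 e 37.09358235631397
lens? [321 193   6  31 129] t mm [ 78.6612  98.0797 120.6054] centre [0.626  0.0892 0.1413]
 normal [0.9953 0.0961 0.0079] tilt 89.54507938760794 e 38.92028511454214
lens? [294 185   5  32 100] t mm [ 77.6413 100.5886 121.3223] centre [0.6338 0.0405 0.1428]
 normal [0.9914 0.131  0.0046] tilt 89.73789413933552 e 36.411432571768856
lens? [309 191   1   1   1] t mm [96.9467 96.9467 96.9467] centre [0.6119 0.0501 0.1529]
[(50, 15), (55, 12), (60, 18), (65, 18), (70, 17), (75, 18), (80, 23), (85, 23), (90, 24), (95, 155), (100, 129), (105, 0), (110, 0), (115, 0), (120, 0), (125, 0)]
```

The sleeve axis sits about 2 mm off the pad centre, so the tool is side-loading the sleeve. I shift forward to relieve it before deciding.

Call:
arm_command:
  steps:
    - [-0.06,0,-0.08,0,36]
    - [-0.05,0,0,0,36]
    - [-0.05,0,0,0,36]
    - [0,0,0,0,36]
    - [0,0,0,0,36]

```text
time_s: 22.85
ee_pos: [0.6225, 0.0645, 0.1084]
ee_rot: [-0.002, -0.077, 0.997, 0.0]
force: [-1.1, -2.4, -2.2]
gripper_width: 0.04
grasp_force: 6.0
```

```bash
python3 st.py; python3 sl.py
```

```text
t 22.85 TCP rel tip: s,lat,z mm [17.42  0.46  3.38] grasp z 22.38046842970767
xaz 188.86928241491904 F s,lat,z [-1.42 -2.17 -2.24] tq [-0.29  0.06 -0.  ] grip 5.973226579954201 40.04580265446545
lens? [304 194  16  15 190] t mm [ 98.4263 100.5228 102.614 ] centre [0.6254 0.0652 0.1464]
 normal [0.4835 0.072  0.8724] tilt 29.26455413946561 e 36.47718679903602
lens? [321 193   5  31 117] t mm [ 79.6643 101.1923 122.1007] centre [0.6276 0.09   0.1424]
 normal [-0.9917 -0.1283  0.01  ] tilt 89.42986364406885 e 35.807674270957875
lens? [294 186   5  31 114] t mm [ 80.1216 102.2004 121.0611] centre [0.6353 0.041  0.1434]
 normal [-0.9869 -0.1616  0.0007] tilt 89.96034507946253 e 34.799620154877275
lens? [315 191   1   1   1] t mm [97.2371 97.2371 97.2371] centre [0.6081 0.0601 0.1548]
[(50, 11), (55, 14), (60, 11), (65, 19), (70, 17), (75, 19), (80, 22), (85, 17), (90, 19), (95, 115), (100, 195), (105, 0), (110, 0), (115, 0), (120, 0), (125, 0)]
```

Call:
arm_command:
  steps:
    - [0.03,0,0.055,0,36]
    - [0.03,0,0.055,0,36]
    - [0.03,0,0.055,0,36]
    - [0,0,0,0,36]
    - [0,0,0,0,36]

```text
time_s: 23.32
ee_pos: [0.621, 0.0643, 0.1043]
ee_rot: [-0.0, -0.077, 0.997, 0.0]
force: [0.3, 0.4, -1.5]
gripper_width: 0.0398
grasp_force: 6.0
```

```bash
python3 st.py; python3 sl.py
```

```text
t 23.3167 TCP rel tip: s,lat,z mm [15.84  0.49 -0.69] grasp z 18.308653336455578
xaz 188.86319978386675 F s,lat,z [ 0.35  0.38 -1.5 ] tq [ 0.01  0.05 -0.04] grip 5.986691055586562 39.78743380459819
lens? [304 195  16  16 192] t mm [94.4754 96.3379 98.4394] centre [0.6241 0.0649 0.1422]
 normal [0.4836 0.1102 0.8683] tilt 29.738516191564806 e 40.66206632977597
lens? [294 186   6  33 117] t mm [ 75.4355  96.0412 118.6385] centre [0.6335 0.0409 0.1392]
 normal [-0.9889 -0.1482  0.0053] tilt 89.69815902996953 e 40.958813417540824
lens? [322 192   5  32  97] t mm [ 78.5386  99.7724 118.7209] centre [0.6258 0.0901 0.1414]
 normal [-0.9928 -0.1196  0.0076] tilt 89.56486596036765 e 37.2275784080265
lens? [310 193   1   1   1] t mm [93.507 93.507 93.507] centre [0.6112 0.0517 0.149 ]
[(50, 14), (55, 13), (60, 14), (65, 15), (70, 17), (75, 19), (80, 20), (85, 11), (90, 80), (95, 246), (100, 0), (105, 0), (110, 0), (115, 0), (120, 0), (125, 0)]
```

It passed 33 mm with no force, so this is the fitting sleeve. I continue to the collar.

Call:
arm_command:
  steps:
    - [0.055,0,0.08,0,36]
    - [0.055,0,0.08,0,36]
    - [0.055,0,0.08,0,36]
    - [0.055,0,0.08,0,36]
    - [0,0,0,0,36]
    - [0,0,0,0,36]

```text
time_s: 23.87
ee_pos: [0.6143, 0.063, 0.0945]
ee_rot: [-0.001, -0.077, 0.997, 0.0]
force: [-1.2, -0.0, -2.7]
gripper_width: 0.0394
grasp_force: 6.0
```

```bash
python3 st.py; python3 sl.py
```

```text
t 23.8667 TCP rel tip: s,lat,z mm [  9.06   0.24 -10.53] grasp z 8.46894785253707
xaz 188.86043049009353 F s,lat,z [-1.14  0.14 -2.74] tq [0.01 0.07 0.01] grip 5.997305923083331 39.410491477257025
lens? [306 198  16  15 188] t mm [82.2712 84.4076 86.6646] centre [0.6174 0.0638 0.1324]
 normal [0.4892 0.0786 0.8686] tilt 29.70397886906244 e 52.59242226930502
lens? [296 186   6  34 111] t mm [ 65.8472  85.7239 109.8913] centre [0.6269 0.0398 0.1315]
 normal [-0.9979 -0.065   0.0055] tilt 89.68616970127708 e 51.27611663071215
lens? [323 195   5  31 106] t mm [ 65.2343  84.8663 107.1757] centre [0.6193 0.0889 0.1298]
 normal [-0.9903 -0.1388  0.0096] tilt 89.45056463601394 e 52.13374657094491
lens? [321 197   2   2   2] t mm [82.037  82.5955 83.1541] centre [0.601  0.0686 0.1409]
[(50, 15), (55, 17), (60, 21), (65, 18), (70, 13), (75, 23), (80, 215), (85, 92), (90, 0), (95, 0), (100, 0), (105, 0), (110, 0), (115, 0), (120, 0), (125, 0)]
```

Call:
arm_command:
  steps:
    - [0.04,0,0.055,0,36]
    - [0.04,0,0.055,0,36]
    - [0.03,0,0.04,0,36]
    - [0,0,0,0,36]
    - [0,0,0,0,36]

```text
time_s: 24.33
ee_pos: [0.6149, 0.0624, 0.0927]
ee_rot: [0.004, -0.077, 0.997, -0.0]
force: [5.4, 0.5, 3.8]
gripper_width: 0.0396
grasp_force: 6.0
```

```bash
python3 st.py; python3 sl.py|head -2
```

```text
t 24.3333 TCP rel tip: s,lat,z mm [  9.54  -0.4  -12.27] grasp z 6.731019620564075
xaz 188.85742857851707 F s,lat,z [ 5.42 -0.37  3.78] tq [ 0.05 -0.87 -0.01] grip 6.001008310088309 39.55497494122376
lens? [306 199  15  15 186] t mm [81.6197 83.5032 85.61  ] centre [0.6184 0.0633 0.1307]
 normal [0.5119 0.0579 0.8571] tilt 31.009779466106437 e 53.496793667576114
```

Call:
arm_command:
  steps:
    - [0,0,-0.03,0,42]
    - [0,0,0,0,46]
    - [0,0,0,0,50]
    - [0,0,0,0,50]
    - [0,0,0,0,50]
    - [0,0,0,0,50]

```text
time_s: 24.88
ee_pos: [0.6109, 0.0625, 0.0907]
ee_rot: [-0.001, -0.077, 0.997, 0.0]
force: [-0.1, -0.2, -0.2]
gripper_width: 0.0499
grasp_force: 0.0
```

```bash
python3 st.py; python3 sl.py|grep -A1 'lens'|head -4
```

```text
t 24.8833 TCP rel tip: s,lat,z mm [  5.66   0.29 -14.25] grasp z 4.745361556786131
xaz 188.8649654882627 F s,lat,z [-0.1  -0.19 -0.24] tq [ 0.05  0.04 -0.  ] grip 0.0 49.894532082819495
lens? [304 202  16  15 189] t mm [80.9984 83.0076 84.7156] centre [0.6226 0.063  0.127 ]
 normal [0.5732 0.066  0.8168] tilt 35.23800934683718 e 53.992442620728895
lens? [298 194   2  22  36] t mm [64.0175 82.7353 97.3849] centre [0.6241 0.0364 0.1275]
lens? [327 204   2  20  33] t mm [65.1553 80.0592 94.4277] centre [0.6154 0.0914 0.1255]
```

Released, the sleeve swung to 35.2° with its lens at t = 83 mm, where about 82 mm is seated. I regrip lightly and press once along the axis to make sure it is home.

Call:
arm_command:
  steps:
    - [0,0,0,0,40]
    - [0,0,0,0,36]
    - [0,0,0,0,36]
    - [0,0,0,0,36]
    - [0.03,0,0.04,0,36]
    - [0.03,0,0.04,0,36]
    - [0,0,0,0,36]
    - [0,0,0,0,36]
  newtons: 6

```text
time_s: 25.6
ee_pos: [0.612, 0.0619, 0.0908]
ee_rot: [0.002, -0.077, 0.997, -0.0]
force: [1.4, -1.1, 5.4]
gripper_width: 0.0403
grasp_force: 6.0
```

```bash
python3 st.py; python3 sl.py|grep -A1 'lens'|head -2
```

```text
t 25.6 TCP rel tip: s,lat,z mm [  6.57  -0.44 -14.16] grasp z 4.836821600484026
xaz 188.8568843703387 F s,lat,z [ 1.17 -1.27  5.39] tq [-0.16 -0.33  0.04] grip 5.9979172894963995 40.33809660950879
lens? [304 202  16  15 190] t mm [81.3553 82.8359 84.6588] centre [0.6223 0.0638 0.1271]
 normal [0.5754 0.101  0.8116] tilt 35.74603052639463 e 54.16407918612488
```

Call:
arm_command:
  steps:
    - [-0.03,0,-0.04,0,36]
    - [-0.03,0,-0.04,0,36]
    - [0,0,0,0,44]
    - [0,0,0,0,52]
    - [0,0,0,0,60]
    - [0,0,0,0,66]
    - [0,0,-0.3,0,66]
    - [0,0,-0.6,0,66]
    - [0,0,-0.9,0,66]
    - [0,0,-0.9,0,66]
    - [0,0,-0.9,0,66]
    - [0,0,-0.9,0,66]
    - [0.9,0,-0.5,0,66]
    - [0.9,0,0,0,66]
    - [0.9,0,0,0,66]
    - [0.9,0,0,0,66]
    - [0,0,0,0,66]
    - [0,0,0,0,66]

```text
time_s: 27.15
ee_pos: [0.5041, 0.0459, 0.2421]
ee_rot: [0.001, -0.077, 0.997, -0.0]
force: [0.9, -1.2, 0.1]
gripper_width: 0.0663
grasp_force: 0.0
```

```bash
python3 st.py; python3 sl.py; python3 - <<'E'
from h import *
np.set_printoptions(precision=4,suppress=True)
im,d=arm.grab_frame('top');P=cloud(cam('top'),d)
for nm,u,v in(("bottle",338,257),("jar",282,70),("dish",367,81),("purple",186,240)):
    print(nm,np.nanmedian(P[v-4:v+5,u-4:u+5].reshape(-1,3),0))
for n in('top','scene'):
    if n=='scene':im,d=arm.grab_frame('scene');P=cloud(cam('scene'),d)
    q=P[(P[...,2]>.078)&(P[...,2]<.1)&(abs(P[...,0]-.603)<.05)&(abs(P[...,1]-.218)<.05)];print(n,'reject',len(q),np.median(q,0) if len(q) else '')
E
```

```text
t 27.15 TCP rel tip: s,lat,z mm [-102.44    0.6   137.06] grasp z 156.06451234798106
xaz 188.84842203206153 F s,lat,z [ 0.67 -1.3   0.06] tq [ 0.09 -0.02  0.01] grip 0.0 66.30483608031912
lens? [304 202  16  15 186] t mm [81.4045 83.0401 85.0079] centre [0.6229 0.0633 0.127 ]
 normal [0.5739 0.0642 0.8164] tilt 35.273477705447064 e 53.95986711896815
lens? [320 201   2   2   2] t mm [77.6373 77.8721 78.1069] centre [0.6033 0.0682 0.1336]
lens? [307 200   1   1   1] t mm [82.3111 82.3111 82.3111] centre [0.6139 0.047  0.134 ]
lens? [310 199   1   1   1] t mm [82.9412 82.9412 82.9412] centre [0.611  0.0514 0.1363]
[(50, 9), (55, 5), (60, 11), (65, 13), (70, 4), (75, 24), (80, 319), (85, 10), (90, 0), (95, 0), (100, 0), (105, 0), (110, 0), (115, 0), (120, 0), (125, 0)]
bottle [0.4157 0.0066 0.6355]
jar [0.7726 0.098  0.0703]
dish [ 0.7715 -0.0765  0.0155]
purple [0.433  0.2714 0.0833]
top reject 236 [0.6031 0.2224 0.0877]
scene reject 427 [0.6103 0.2196 0.0876]
```

Pressing with about 7 N left it unmoved, so it is seated. The reject sleeve is upright in the tray and nothing is touching the robot.

```bash
python3 -c "
from h import *
P=cloud(cam('scene'),arm.grab_frame('scene')[1]);q=P[(P[...,2]>.06)&(P[...,2]<.09)&(abs(P[...,0]-.4055)<.03)&(abs(P[...,1]+.017)<.03)];print('bottle',len(q),np.median(q,0))
print(arm.close_job())"
```

```text
bottle 59 [ 0.41005978 -0.01679446  0.07167348]
the job is handed in; nothing more can be done
None
```

The job is handed in, with no verdict shown: the sleeve that started at about (0.458, −0.245) is on the pin, seated by measurement to about 1 mm and unmoved by a 7 N push; the other stopped about 22 mm short and stands mouth down in the red tray; the bystanders I checked hadn't moved; and in the images the pin leans ahead (+x, about 9° toward +y), not left as the text says.

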